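# Free the cooling stand and line up the soup containers

### The arm

A 6-joint arm with a two-finger parallel gripper is mounted at the origin on the work surface. World frame = base frame: x ahead of the robot, y to its left, z up, the work surface at z = 0. Lengths are in m, angles in degrees, forces in N, time in s.
With the tool pointing down it reaches from about 0.4 to 0.825 m from the base axis. Payload 7 kg.
Tool frame: the origin (TCP) lies midway between the tips of the shut fingers; the grasp point (between the pads) lies 19 mm behind it (r.grip_depth is the distance from the TCP to the grasp point, in m); z points along the fingers, y is the line along which they close (so a half turn about z gives the same grasp; the last joint's range is limited). The gripper opens to 88 mm and grips with 3 to 60 N. Pads are 19 mm wide; open, the fingers measure 130 mm over their backs; the gripper's body (78 mm by 193 mm) begins 47 mm behind the grasp point.
Start: joints at [91.679, 20.546, 0.682, 0, -70.136, -16.507], TCP at [0.173, 0.652, 0.227] pointing down, gripper open.
Joint ranges: [-176.03, 176.03], [-82.01, 121.73], [-58.28, 71.71], [-173.87, 95.51], [-174.79, -0.11], [-173.66, 173.66]. Speed limits (degrees/s): [136.94, 136.94, 172.46, 180, 180, 180].

### API

Orientations are given as [roll, pitch, yaw] about the fixed x, y, z axes, in that order (R = Rz(yaw) Ry(pitch) Rx(roll)).
In Python, from plant import r, capture, close_job, search_frame, outline_of gives the robot as it stands.
- The arm moves only by the shell command python3 -m creep 'ROWS' [FORCE]. ROWS is JSON, a list of rows, each a list of 7 numbers: the finger opening in mm, from 0 to 87.6, then the shift along the world's x, y, z in units of 25 mm (1.0 is 25 mm), then the turn, a rotation vector about the world's x, y, z in degrees. In form: [[hand, x, y, z, ax, ay, az], ...]. A call has 1 to 8 rows; each row shifts and turns the commanded pose from where the row before left it; what a row does not reach is not made up. A row lasts 1/12 s, in which the tool goes at most 41.7 mm and 7.16 degrees, less where a joint would pass 70% of its speed; a pose out of reach is approached as far as the arm can. A call is refused whole if a number of a shift passes 1 or a number of a turn 7.16, either way. A call with a gripper value outside its range is refused whole. The fingers move at their own pace and stop on an object; FORCE is the grip in N (left out, the last holds). Time passes only in rows, so rows that do not move let the fingers close. It gives the time, the measured TCP pose, the force, the opening and the grip force at its end, in the units of the state.
- r.get_state(): the state, without advancing time (a new reading comes with each control period).
- capture(name): name is "scene" or "top" or "wrist"; returns a dict with "frame" (480x640x3 uint8, red, green, blue), "K" (3x3 intrinsics, pixels), "origin" and "rotation" of the camera in the world. Camera axes: x right, y down, z forward; pixel columns grow to the right and rows downward; lengths in m; the calibration is good to about 2 mm. A picture is of the moment at which its call begins. There is no depth.
- close_job(): hands the job in; it is judged then, once.
Trained networks look in a picture, given as the dict that the camera call returned (one of the last four; its "shot" number tells which), for a name from the list of things; names that differ only in an ending like _2 or _b are one class to them, and where a whole thing is asked for, a point or a joint stands for the part that bears it (a point fixed in the world has none). Each returns a list of dicts, best first, with "conf" (0 to 1); they miss things now and then, are a little off and sometimes report something else, mostly with a low value. They report only what shows in the picture. A call takes as long as a camera call. They do not tell look-alikes from the thing itself.
- search_frame(picture, target): "bbox" ([left, top, right, bottom] in pixels, round what is visible of it).
- outline_of(picture, target): "region" (480x640 bool, what is visible of it) and "bbox" ([left, top, right, bottom] in pixels, round what is visible of it).
The state is a dict: "time_s": time; "joints": joint angles; "qd": joint speeds; "joint_torque": joint torques, N m; "tcp_pos": TCP position; "eef_rot": TCP orientation; "contact_force": force on the tool from outside, world axes, zero at the start; "moment": the same for the moment, N m; "gripper_width": finger opening in m; "gripper_force": force on a finger pad.
Only numpy, scipy, OpenCV 4.12 (cv2) and the standard library are available. Lean on these libraries where they do the work, as an engineer would, in place of code of your own. Each camera call takes 0.05 s, during which the arm holds its last target. There are 200 camera calls.

### The job

First lift the soup pot off the slatted wooden cooling stand and set it down gently, upright, with its whole base on the round cork mat beside the stand; don't drop it. Then stand the three lidded containers on the emptied stand in one neat row by height (the middle-sized one in the middle; the tallest may be at either end), each turned lengthwise along the stand and on its centre line, with no gap wider than about two fingers (3 cm). Keep the pot and the containers upright all the time, and leave the mug, the pepper mill and the spoon where they are.

Things in the scene. Friction and masses are not known exactly. Their poses are not given: they have to be found in the camera images.
- pot: closed steel soup pot, 110 mm diameter, flat base 100 mm diameter, fixed lid with its top at 92 mm, and a rigid upright arched handle over the lid. 0.4 to 0.85 kg. Origin: centre of its underside; z up; the handle's arch spans along its y. Loose; starts on the stand. A half turn about z looks the same.
- pot_grip (a point): centre of the pot's handle grip: a level black plastic bar 14 mm thick (along the pot's x), 80 mm long (along the pot's y), 16 mm high, 150 mm above the pot's underside, 50 mm clear above the lid; turns with the pot
- stand: low slatted wooden cooling stand, fixed to the counter: top 138 mm (its x) by 310 mm (its y), six slats running along y with 6 mm gaps, flat top surface 45 mm above the counter. Origin: centre of its footprint at counter level, z up. It may be turned by up to about 9 degrees, and be on the left or the right.
- mat: round cork mat, fixed, 170 mm diameter, 6 mm thick, on the counter beside the stand. Origin: centre of its underside, z up.
- box_tall: Tallest of three lidded food containers of the same frosted body and pale blue-green lid, told apart by height only: straight-sided, 48 mm along its x, 70 mm along its y, 110 mm high with the lid. Origin: centre of its underside, z up. Loose; 0.1 to 0.4 kg; stands on the counter at the start. A half turn about z looks the same.
- box_mid: Middle one of three lidded food containers of the same frosted body and pale blue-green lid, told apart by height only: straight-sided, 48 mm along its x, 70 mm along its y, 85 mm high with the lid. Origin: centre of its underside, z up. Loose; 0.1 to 0.4 kg; stands on the counter at the start. A half turn about z looks the same.
- box_short: Shortest of three lidded food containers of the same frosted body and pale blue-green lid, told apart by height only: straight-sided, 48 mm along its x, 70 mm along its y, 60 mm high with the lid. Origin: centre of its underside, z up. Loose; 0.1 to 0.4 kg; stands on the counter at the start. A half turn about z looks the same.
- mug: bystander: white mug, 80 mm diameter, 92 mm high, with a side handle, loose. Origin: centre of its underside.
- mill: bystander: dark wooden pepper mill, 54 mm diameter, 135 mm high, loose. Origin: centre of its underside.
- spoon: bystander: steel spoon with a wooden handle, 240 mm long, lying on the counter, loose. Origin: a point under its length; it lies along its x, handle towards -x.
Not all that is in view belongs to the job. What is shaped like the pot but green or red is not meant. Leave any orange look-alike of the box_short alone.

How it is judged:
By the outcome, as a careful person would: the job done as asked, in the order asked, and still so for the second after the job is handed in, with the robot touching nothing.
It also fails if it takes over 70 s, if anything falls off the work surface, if the arm or the gripper's body presses on something with over 40 N, if the wrist force passes 120 N, or if a joint passes its speed limit or range.

## Working session

There is one attempt and no reset: what is moved stays moved. The work goes in short steps, Python scripts to look and compute and a shell command to move; the robot and the scene stay as the last step left them, time stands still between calls to the robot, and variables do not carry over. Pictures are saved under pics/ and viewed, at most 10 in all, crops included, and the job is handed in when it is done.

```bash
ls; mkdir -p pics; python3 - <<'E'
from plant import r,capture,search_frame
import cv2,numpy as np
ims=[]
for n in("scene","top"):
    c=capture(n); ims.append(c)
    cv2.imwrite(f"pics/{n}0.png",c["frame"][:,:,::-1])
    print(n,c["K"].tolist(),np.round(c["origin"],3),np.round(c["rotation"],3).tolist())
    for t in["pot","pot_grip","stand","mat","box_tall","box_mid","box_short","mug","mill","spoon"]:
        print(t,[(round(d["conf"],2),[int(v) for v in d["bbox"]]) for d in search_frame(c,t)][:5])
print(r.get_state()["time_s"])
E
```

```text
pics
scene [[576.7503969095633, 0.0, 327.55302523117103], [0.0, 576.7503969095633, 240.72487475446667], [0.0, 0.0, 1.0]] [ 1.046 -0.606  1.262] [-145.552, 0.792, 41.18]
pot [(0.94, [173, 221, 223, 286]), (0.77, [258, 222, 308, 287]), (0.71, [112, 289, 179, 351])]
pot_grip [(0.88, [173, 218, 224, 285]), (0.76, [255, 223, 308, 286])]
stand [(0.66, [223, 223, 344, 339])]
mat [(0.93, [329, 188, 391, 236])]
box_tall [(0.91, [369, 262, 397, 312])]
box_mid [(0.8, [307, 326, 345, 371]), (0.72, [329, 187, 390, 236]), (0.15, [431, 121, 453, 162])]
box_short [(0.68, [453, 206, 490, 243]), (0.63, [413, 217, 439, 254]), (0.56, [443, 246, 472, 286])]
mug [(0.96, [387, 302, 425, 360]), (0.36, [327, 187, 393, 236])]
mill [(0.74, [432, 121, 455, 162])]
spoon [(0.84, [155, 381, 260, 426]), (0.29, [260, 223, 307, 289])]
top [[527.7128857111363, 0.0, 322.7528826640694], [0.0, 527.7128857111363, 244.5258233272875], [0.0, 0.0, 1.0]] [ 0.308 -0.027  1.446] [-170.744, 0.068, -88.677]
pot [(0.96, [378, 323, 433, 371]), (0.91, [337, 251, 392, 290]), (0.73, [455, 305, 507, 353])]
pot_grip [(0.96, [339, 246, 386, 293]), (0.96, [381, 321, 433, 370]), (0.79, [452, 307, 509, 354])]
stand [(0.8, [306, 244, 427, 298]), (0.38, [337, 247, 387, 292])]
mat [(0.8, [222, 240, 284, 301])]
box_tall [(0.75, [304, 172, 331, 207]), (0.46, [121, 233, 150, 261])]
box_mid [(0.71, [334, 251, 386, 291]), (0.67, [379, 183, 413, 206])]
box_short [(0.9, [195, 157, 222, 187]), (0.85, [228, 190, 259, 212]), (0.66, [240, 146, 273, 173]), (0.63, [464, 203, 505, 286])]
mug [(0.86, [323, 134, 355, 176])]
mill [(0.76, [122, 233, 153, 261])]
spoon [(0.72, [464, 200, 509, 285])]
1.1
```

View pics/scene0.png

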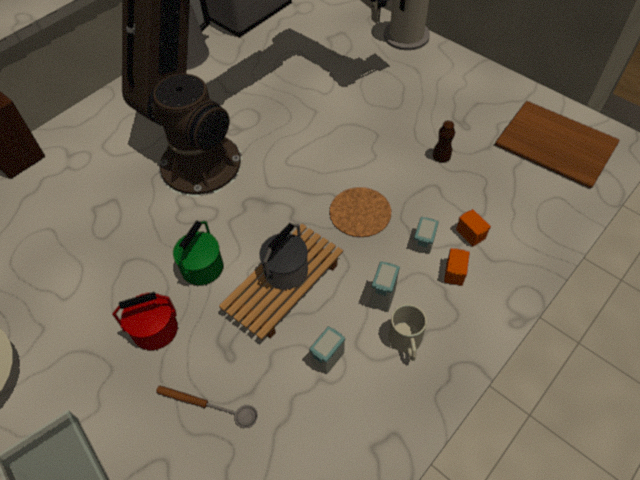

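View pics/top0.png

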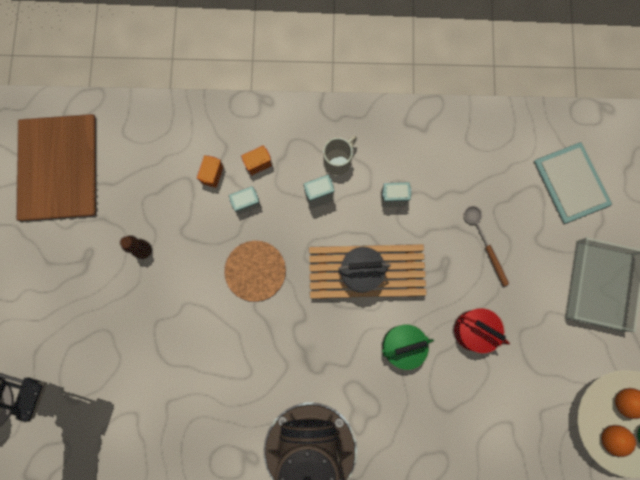

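The steel pot is on the stand at top (363,270) and scene (284,260). It could be confused with the green pot at top (405,347) and the red pot at top (480,330), which I exclude by colour. The frosted boxes are at top (319,190), (396,193) and (244,200). The orange look-alikes at (209,170) and (256,159) are to be left alone. Next I fit the models to the outlines in both views.

```bash
cat > h.py <<'E'
import numpy as np,cv2
from scipy.spatial.transform import Rotation as R
from scipy.optimize import minimize
from plant import r,capture,search_frame,outline_of
def proj(c,P):
    q=(np.atleast_2d(P)-np.array(c["origin"]))@R.from_euler("xyz",c["rotation"],degrees=True).as_matrix()
    return q[:,:2]/q[:,2:]*np.array([c["K"][0][0],c["K"][1][1]])+np.array([c["K"][0][2],c["K"][1][2]])
def unproj(c,uv,z):
    d=R.from_euler("xyz",c["rotation"],degrees=True).as_matrix()@np.linalg.solve(np.array(c["K"]),[uv[0],uv[1],1.])
    o=np.array(c["origin"]); return o+d*(z-o[2])/d[2]
def box(x,y,yaw,sx,sy,z0,z1):
    a=np.radians(yaw);B=np.array([[i*sx/2,j*sy/2] for i in(-1,1) for j in(-1,1)])@np.array([[np.cos(a),np.sin(a)],[-np.sin(a),np.cos(a)]])+[x,y]
    return np.vstack([np.c_[B,np.full(4,z)] for z in(z0,z1)])
def cyl(x,y,rad,z0,z1):
    t=np.linspace(0,2*np.pi,40);return np.vstack([np.c_[x+rad*np.cos(t),y+rad*np.sin(t),0*t+z] for z in(z0,z1)])
def mask(c,parts):
    S=4;m=np.zeros((480*S,640*S),np.uint8)
    for P in parts:
        cv2.fillConvexPoly(m,cv2.convexHull(np.round((proj(c,P)+.5)*S*16).astype(np.int32)),255,shift=4)
    return cv2.resize(m,(640,480),interpolation=cv2.INTER_AREA)/255.
def fit(views,model,p0,step):
    """views: [(cam,region,ignore)]"""
    def cost(p):
        s=0
        for c,g,ig in views:
            m=mask(c,model(p));w=~ig
            s+=(np.abs(m-g)*w).sum()/(g*w).sum()
        return s/len(views)
    p0=np.array(p0,float)
    sim=np.vstack([p0]+[p0+np.eye(len(p0))[i]*step[i] for i in range(len(p0))])
    o=minimize(cost,p0,method="Nelder-Mead",options=dict(initial_simplex=sim,xatol=1e-4,fatol=1e-5,maxiter=200))
    return o.x,o.fun
def region(c,target,uv):
    for d in outline_of(c,target):
        b=d["bbox"]
        if b[0]<=uv[0]<=b[2] and b[1]<=uv[1]<=b[3] and d["region"].sum()<6000: return d["region"]
def fitbox(views,uv,z0=0,hs=(.06,.085,.11)):
    out=[]
    xy=unproj(views[0][0],uv,.085)
    for h in hs:
        b=min((fit(views,lambda p:[box(*p,.048,.07,z0,z0+h)],[xy[0],xy[1],w],[.01,.01,12]) for w in(-60,-15,30,75)),key=lambda t:t[1])
        out.append((h,np.round(b[0],4).tolist(),round(b[1],3)))
    return out
E
python3 - <<'E'
from h import *
top=capture("top");sc=capture("scene");no=np.zeros((480,640),bool)
def rg(c,uv,names):
    for n in names:
        g=region(c,n,uv)
        if g is not None:return g
bs=["box_tall","box_mid","box_short"]
for nm,ut,us in[("tall",(319,190),(383,287)),("mid",(396,193),(327,348)),("short",(244,200),(426,235))]:
    v=[(c,g,no) for c,u in((top,ut),(sc,us)) if (g:=rg(c,u,bs)) is not None]
    print(nm,len(v),[int(x[1].sum()) for x in v],fitbox(v,ut) if v else None)
gp=[(c,rg(c,u,["pot","pot_grip"])) for c,u in((top,(363,270)),(sc,(284,260)))]
print([g is not None for _,g in gp])
xy=unproj(top,(363,270),.13)
def pot(p,z=.045):
    P=[cyl(p[0],p[1],.055,z,z+.092),box(*p,.014,.08,z+.142,z+.158)]
    for s in(-1,1):
        a=np.radians(p[2]);d=np.array([-np.sin(a),np.cos(a)])*s
        q0=np.array(p[:2])+d*.04;q1=np.array(p[:2])+d*.05
        P.append(np.vstack([np.r_[q0,z+.15],np.r_[q1,z+.08],np.r_[q0+.003,z+.15],np.r_[q1+.003,z+.08]]))
    return P
pv=[(c,g,no) for c,g in gp if g is not None]
print("pot",min((fit(pv,pot,[xy[0],xy[1],w],[.01,.01,6]) for w in(-20,0,20)),key=lambda t:t[1]))
# stand and mat by outline, pot ignored
sv=[];
for c,g,u in((top,gp[0][1],(330,250)),(sc,gp[1][1],(245,300))):
    hsv=cv2.cvtColor(c["frame"],cv2.COLOR_RGB2HSV)
    s=rg(c,u,["stand"]);print("stand",None if s is None else int(s.sum()))
    if s is None: continue
    s=cv2.morphologyEx(s.astype(np.uint8),cv2.MORPH_CLOSE,np.ones((5,5)))>0
    sv.append((c,s,cv2.dilate(g.astype(np.uint8),np.ones((7,7)))>0))
for k in ([sv[:1],sv] if len(sv)>1 else [sv]):print("stand",fit(k,lambda p:[box(*p,.138,.31,.03,.045)],[*unproj(top,(366,272),.045)[:2],0],[.01,.01,5]))
mv=[(c,g,no) for c,u in((top,(255,270)),(sc,(360,212))) if (g:=rg(c,u,["mat"])) is not None]
print("mat",len(mv),fit(mv,lambda p:[cyl(*p,.085,0,.006)],unproj(top,(255,270),.006)[:2],[.01,.01]))
for n,u,z in(("mug",(338,152),.09),("mill",(128,242),.13),("green",(405,347),.12)):print(n,unproj(top,u,z)[:2].round(3))
s=r.get_state();print(s["tcp_pos"],s["eef_rot"],s["time_s"])
cv2.imwrite("pics/crop.png",cv2.resize(np.hstack([top["frame"][220:320,300:440],sc["frame"][200:300,220:360]]),None,fx=2.8,fy=2.8)[:,:,::-1])
E
```

```text
tall 2 [734, 1100] [(0.06, [0.6795, -0.0045, 22.5519], np.float64(0.271)), (0.085, [0.679, -0.0047, 22.237], np.float64(0.154)), (0.11, [0.6786, -0.0047, 22.5405], np.float64(0.057))]
mid 2 [701, 1152] [(0.06, [0.681, -0.2138, 1.803], np.float64(0.166)), (0.085, [0.6795, -0.2135, 3.7492], np.float64(0.059)), (0.11, [0.6793, -0.2135, 5.5675], np.float64(0.2))]
short 2 [578, 650] [(0.06, [0.6551, 0.1993, -157.3055], np.float64(0.111)), (0.085, [0.655, 0.1981, 23.7212], np.float64(0.249)), (0.11, [0.6555, 0.1974, 24.138], np.float64(0.419))]
[True, True]
pot (array([ 0.46390318, -0.12186923, -2.10507853]), np.float64(0.05846750271879527))
stand 3856
stand None
stand (array([ 0.46903858, -0.13743639,  2.28555107]), np.float64(0.07815642862310977))
mat 2 (array([0.46644799, 0.16595245]), np.float64(0.02523036120512196))
mug [ 0.781 -0.055]
mill [0.518 0.473]
green [ 0.273 -0.229]
[0.17274247 0.65249973 0.22658695] [-1.79997622e+02  7.33256538e-04 -1.48244750e+01] 2.1
```

View pics/crop.png

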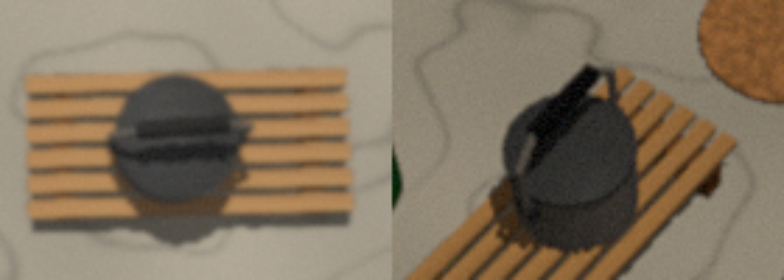

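The crop shows the grey steel pot on the stand, with its black bar running along the stand, so the choice is right. Fit errors pick out the box heights clearly: tall at (0.679,-0.005), mid at (0.680,-0.214), short at (0.655,0.199). Moving above the pot.

```bash
python3 -m creep '[[87,0.97,-0.8,0.25,0,0,-6.2],[87,0.97,-0.8,0.25,0,0,-6.2],[87,0.97,-0.8,0.25,0,0,-6.2],[87,0.97,-0.8,0.25,0,0,-6.2],[87,0.97,-0.8,0.25,0,0,-6.2],[87,0.97,-0.8,0.25,0,0,-6.2]]'
python3 -m creep '[[87,0.97,-0.8,0.25,0,0,-6.2],[87,0.97,-0.8,0.25,0,0,-6.2],[87,0.97,-0.8,0.25,0,0,-6.2],[87,0.97,-0.8,0.25,0,0,-6.2],[87,0.97,-0.8,0.25,0,0,-6.2],[87,0.97,-0.8,0.25,0,0,-6.2]]'
python3 -m creep '[[87,0,-1,0,0,0,0],[87,0,-1,0,0,0,0],[87,0,-1,0,0,0,0],[87,0,-1,0,0,0,0],[87,0,-1,0,0,0,0],[87,0,-1,0,0,0,0],[87,0,-1,0,0,0,0],[87,0,-1,0,0,0,0]]'
python3 -m creep '[[87,0,-1,0,0,0,0],[87,0,-1,0,0,0,0],[87,0,-1,0,0,0,0],[87,0,-1,0,0,0,0],[87,0,-1,0,0,0,0],[87,0,-1,0,0,0,0],[87,0,0,0,0,0,0]]'
python3 - <<'E'
from h import *
c=capture("wrist");cv2.imwrite("pics/w1.png",c["frame"][:,:,::-1]);s=r.get_state()
print(s["time_s"],s["tcp_pos"],s["eef_rot"],np.round(c["origin"],3),np.round(c["rotation"],1))
print([(round(d["conf"],2),d["bbox"]) for n in("pot_grip","stand") for d in search_frame(c,n)])
E
```

```text
time_s: 2.6
tcp_pos: [0.3192, 0.5314, 0.2646]
eef_rot: [-180.0, 0.0, -52.3]
contact_force: [1.0, 1.1, 0.5]
gripper_width: 0.087
gripper_force: 0.0
time_s: 3.1
tcp_pos: [0.4647, 0.4113, 0.3021]
eef_rot: [-180.0, 0.0, -89.5]
contact_force: [1.5, 0.2, 0.1]
gripper_width: 0.0871
gripper_force: 0.0
time_s: 3.77
tcp_pos: [0.4636, 0.2113, 0.3018]
eef_rot: [-180.0, 0.0, -89.2]
contact_force: [-0.4, -0.1, -0.1]
gripper_width: 0.0871
gripper_force: 0.0
time_s: 4.35
tcp_pos: [0.4633, 0.0595, 0.302]
eef_rot: [-180.0, -0.0, -89.3]
contact_force: [-0.4, 0.3, 0.0]
gripper_width: 0.0869
gripper_force: 0.0
4.4 [0.4635701  0.06082954 0.3019434 ] [-1.79959458e+02  1.82159249e-02 -8.93723987e+01] [ 0.464 -0.008  0.46 ] [ 165.7    0.  -179.4]
[(0.68, [249.1, 0.0, 383.3, 171.5]), (0.57, [254.5, 1.4, 389.3, 90.0]), (0.7, [250.2, 10.1, 383.5, 170.9])]
```

View pics/w1.png

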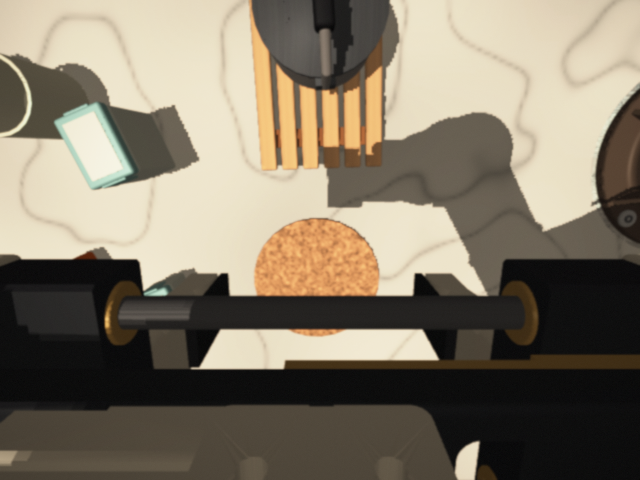

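Wrist view: the pot and stand are ahead at (320,60) and the mat is at (317,275). I'll go closer and measure the bar from directly above.

```bash
python3 -m creep '[[87,0,-1,0,0,0,0],[87,0,-1,0,0,0,0],[87,0,-1,0,0,0,0],[87,0,-0.5,0,0,0,0],[87,0,0,0,0,0,0]]'
python3 - <<'E'
from h import *
c=capture("wrist");cv2.imwrite("pics/w2.png",c["frame"][:,:,::-1])
for d in outline_of(c,"pot_grip")+outline_of(c,"pot"): print(round(d["conf"],2),d["bbox"],d["region"].sum())
# expected bar corners
print(np.round(proj(c,box(.464,-.122,0,.014,.08,.203,.203)[:4])))
E
```

```text
time_s: 4.92
tcp_pos: [0.4638, -0.0259, 0.3015]
eef_rot: [180.0, -0.0, -89.3]
contact_force: [0.2, 1.0, -0.9]
gripper_width: 0.0871
gripper_force: 0.0
0.9 [440.3, 0.0, 594.0, 69.6] 8274
0.8 [256.6, 15.0, 383.1, 188.3] 14571
0.67 [255.3, 14.2, 383.8, 189.4] 14289
0.59 [439.3, 0.2, 593.0, 70.5] 8445
[[334.  39.]
 [331. 165.]
 [312.  38.]
 [312. 164.]]
```

View pics/w2.png

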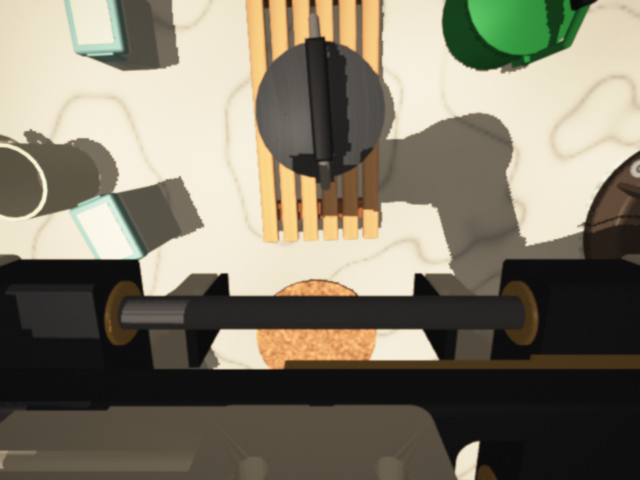

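The bar's top face runs from about (317,38) to (323,160), with the green pot well to the right.

```bash
python3 - <<'E'
from h import *
c=capture("wrist")
g=c["frame"].max(2).astype(int)
ends=[]
for row in range(50,150,10):
    x=np.where(g[row,295:345]<34)[0]+295
    print(row,x.min() if len(x) else None,x.max() if len(x) else None,end='; ')
a=unproj(c,(317,38),.203);b=unproj(c,(323,160),.203);print(a,b,(a+b)/2,np.linalg.norm(a-b),np.degrees(np.arctan2(-(a-b)[0],(a-b)[1])))
print(r.get_state()["tcp_pos"])
E
```

```text
50 307 326; 60 308 328; 70 309 329; 80 310 329; 90 326 330; 100 326 331; 110 327 331; 120 328 332; 130 328 341; 140 329 333; [ 0.4682248  -0.16053492  0.203     ] [ 0.46326166 -0.08335767  0.203     ] [ 0.46574323 -0.12194629  0.203     ] 0.07733667443205201 -176.32047596262706
[ 0.46394393 -0.02406994  0.30149428]
```

```bash
python3 -m creep '[[60,0.02,-1,0,0,0,1],[60,0.02,-1,0,0,0,1],[60,0.02,-1,0,0,0,1],[60,0,-0.92,0,0,0,0],[60,0,0,0,0,0,0],[60,0,0,-1,0,0,0],[60,0,0,-1,0,0,0],[60,0,0,-1,0,0,0]]'
python3 -m creep '[[60,0,0,-1,0,0,0],[60,0,0,-0.6,0,0,0],[60,0,0,-0.4,0,0,0],[60,0,0,0,0,0,0]]'
python3 -m creep '[[0,0,0,0,0,0,0],[0,0,0,0,0,0,0],[0,0,0,0,0,0,0],[0,0,0,0,0,0,0],[0,0,0,0,0,0,0],[0,0,0,0,0,0,0]]' 40
```

```text
time_s: 5.78
tcp_pos: [0.4657, -0.122, 0.2259]
eef_rot: [-179.9, 0.0, -86.2]
contact_force: [0.7, 0.1, -0.9]
gripper_width: 0.0604
gripper_force: 0.0
time_s: 6.12
tcp_pos: [0.4644, -0.1222, 0.1747]
eef_rot: [179.8, 0.0, -86.2]
contact_force: [-0.8, 0.5, -0.6]
gripper_width: 0.0599
gripper_force: 0.0
time_s: 6.62
tcp_pos: [0.4654, -0.123, 0.177]
eef_rot: [-179.9, 0.0, -86.2]
contact_force: [-0.8, -0.2, 0.0]
gripper_width: 0.026
gripper_force: 0.0
```

Still closing; hold longer, then lift slightly.

```bash
python3 -m creep '[[0,0,0,0,0,0,0],[0,0,0,0,0,0,0],[0,0,0,0,0,0,0],[0,0,0,0,0,0,0],[0,0,0,0,0,0,0],[0,0,0,0,0,0,0]]' 40
python3 -m creep '[[0,0,0,0.2,0,0,0],[0,0,0,0.2,0,0,0],[0,0,0,0.2,0,0,0],[0,0,0,0.2,0,0,0],[0,0,0,0.2,0,0,0],[0,0,0,0,0,0,0]]'
```

```text
time_s: 7.12
tcp_pos: [0.4654, -0.1231, 0.1767]
eef_rot: [-180.0, -0.0, -86.2]
contact_force: [1.2, -0.7, -0.2]
gripper_width: 0.0136
gripper_force: 39.9
time_s: 7.62
tcp_pos: [0.4658, -0.123, 0.2028]
eef_rot: [-179.9, -0.0, -86.2]
contact_force: [1.4, 0.2, -4.2]
gripper_width: 0.0139
gripper_force: 39.9
```

```bash
python3 -m creep '[[0,0,0.3,0.1,0,0,0],[0,0,0.6,0.1,0,0,0],[0,0,0.8,0,0,0,0],[0,0,0.8,0,0,0,0],[0,0,0.8,0,0,0,0],[0,0,0.8,0,0,0,0],[0,0,0.8,0,0,0,0],[0,0,0.8,0,0,0,0]]'
python3 -m creep '[[0,0,0.8,0,0,0,0],[0,0,0.8,0,0,0,0],[0,0,0.8,0,0,0,0],[0,0,0.8,0,0,0,0],[0,0,0.8,0,0,0,0],[0,0,0.8,0,0,0,0],[0,0,0.6,0,0,0,0],[0,0,0.45,0,0,0,0]]'
python3 -m creep '[[0,0,0.05,0,0,0,0],[0,0,0,-0.3,0,0,0],[0,0,0,-0.4,0,0,0],[0,0,0,-0.4,0,0,0],[0,0,0,-0.4,0,0,0],[0,0,0,-0.4,0,0,0],[0,0,0,-0.2,0,0,0],[0,0,0,-0.1,0,0,0]]'
python3 -m creep '[[0,0,0,-0.1,0,0,0],[0,0,0,-0.1,0,0,0],[0,0,0,0,0,0,0]]'
```

```text
time_s: 8.28
tcp_pos: [0.4648, 0.0208, 0.2065]
eef_rot: [180.0, 0.0, -86.2]
contact_force: [0.8, 0.2, -3.8]
gripper_width: 0.0138
gripper_force: 39.9
time_s: 8.95
tcp_pos: [0.4649, 0.1674, 0.2064]
eef_rot: [180.0, 0.0, -86.2]
contact_force: [0.9, -0.1, -4.7]
gripper_width: 0.0139
gripper_force: 39.9
time_s: 9.62
tcp_pos: [0.4647, 0.1663, 0.1501]
eef_rot: [179.9, -0.1, -86.3]
contact_force: [0.0, -0.4, -5.2]
gripper_width: 0.0138
gripper_force: 39.9
time_s: 9.87
tcp_pos: [0.4653, 0.167, 0.1464]
eef_rot: [180.0, -0.0, -86.2]
contact_force: [-1.2, -0.2, -4.3]
gripper_width: 0.0138
gripper_force: 39.9
```

```bash
python3 -m creep '[[0,0,0,-0.1,0,0,0],[0,0,0,-0.08,0,0,0],[0,0,0,-0.05,0,0,0],[0,0,0,0,0,0,0]]'
python3 -m creep '[[0,0,0,-0.04,0,0,0],[0,0,0,-0.04,0,0,0],[0,0,0,0,0,0,0]]'
python3 -m creep '[[0,0,0,-0.04,0,0,0],[0,0,0,0,0,0,0]]'
```

```text
time_s: 10.2
tcp_pos: [0.4651, 0.1669, 0.1406]
eef_rot: [180.0, -0.0, -86.2]
contact_force: [-0.1, 0.1, -5.2]
gripper_width: 0.0138
gripper_force: 39.9
time_s: 10.45
tcp_pos: [0.4652, 0.1669, 0.1387]
eef_rot: [180.0, -0.0, -86.2]
contact_force: [-0.3, -0.1, -4.3]
gripper_width: 0.0138
gripper_force: 39.9
time_s: 10.62
tcp_pos: [0.4653, 0.167, 0.1377]
eef_rot: [-180.0, 0.0, -86.2]
contact_force: [0.8, 0.2, -3.6]
gripper_width: 0.0139
gripper_force: 39.9
```

```bash

python3 -m creep '[[0,0,0,-0.04,0,0,0],[0,0,0,0,0,0,0]]'
python3 -m creep '[[0,0,0,-0.04,0,0,0],[0,0,0,0,0,0,0]]'
```

```text
time_s: 10.78
tcp_pos: [0.4655, 0.167, 0.1376]
eef_rot: [-180.0, -0.0, -86.2]
contact_force: [-2.3, -1.2, 4.1]
gripper_width: 0.0138
gripper_force: 39.9
time_s: 10.95
tcp_pos: [0.4659, 0.1671, 0.1377]
eef_rot: [-179.9, 0.0, -86.2]
contact_force: [-6.4, -1.1, 13.9]
gripper_width: 0.014
gripper_force: 39.9
```

```bash

python3 -m creep '[[0,0,0,0.06,0,0,0],[50,0,0,0,0,0,0],[50,0,0,0,0,0,0],[50,0,0,0,0,0,0],[50,0,0,0,0,0,0]]'
python3 -m creep '[[50,0,0,0.4,0,0,0],[50,0,0,0.8,0,0,0],[50,0,0,1,0,0,0],[50,0,0,1,0,0,0],[60,0,0,1,0,0,0],[87,0,0,1,0,0,0],[87,0,0,1,0,0,0]]'
python3 -m creep '[[87,0.5,0.9,0,0,0,0],[87,0.5,0.9,0,0,0,0],[87,0.5,0.9,0,0,0,0],[87,0.5,0.9,0,0,0,0],[87,0.5,0.9,0,0,0,0],[87,0,0.9,0,0,0,0],[87,0,0.9,0,0,0,0],[87,0,0,0,0,0,0]]'
python3 - <<'E'
from h import *
top=capture("top");sc=capture("scene");no=np.zeros((480,640),bool)
cv2.imwrite("pics/t2.png",np.hstack([top["frame"][100:360,130:500],sc["frame"][100:360,200:500]])[:,:,::-1])
from plant import search_frame
sv=[]
for c,u in((top,(366,272)),(sc,(284,285))):
    s=region(c,"stand",u)
    if s is None:print("none");continue
    s=cv2.morphologyEx(s.astype(np.uint8),cv2.MORPH_CLOSE,np.ones((7,7)))>0
    sv.append((c,s,no))
f=lambda k:fit(k,lambda p:[box(*p,.138,.31,.035,.045)],[.468,-.137,2],[.01,.01,5])
print([f([v]) for v in sv],f(sv))
for c in(top,sc):
    print([(round(d["conf"],2),d["bbox"]) for d in search_frame(c,"pot")])
E
```

```text
time_s: 11.37
tcp_pos: [0.4655, 0.1671, 0.1373]
eef_rot: [-180.0, 0.0, -86.2]
contact_force: [0.0, 0.6, 0.8]
gripper_width: 0.0351
gripper_force: 0.0
time_s: 11.95
tcp_pos: [0.4651, 0.1668, 0.2945]
eef_rot: [-180.0, 0.0, -86.2]
contact_force: [0.9, 0.7, 0.0]
gripper_width: 0.0646
gripper_force: 0.0
time_s: 12.62
tcp_pos: [0.5279, 0.3275, 0.2919]
eef_rot: [180.0, -0.0, -86.1]
contact_force: [0.0, -0.6, 0.6]
gripper_width: 0.087
gripper_force: 0.0
none
noneTraceback (most recent call last):
  File "<stdin>", line 12, in <module>
  File "<stdin>", line 11, in <lambda>
  File "h.py", line 31, in fit
    o=minimize(cost,p0,method="Nelder-Mead",options=dict(initial_simplex=sim,xatol=1e-4,fatol=1e-5,maxiter=200))
    res = _minimize_neldermead(fun, x0, args, callback, bounds=bounds,
                               **options)
    fsim[k] = func(sim[k])
              ~~~~^^^^^^^^
    fx = function(np.copy(x), *(wrapper_args + args))
  File "h.py", line 28, in cost
    return s/len(views)
           ~^~~~~~~~~~~
ZeroDivisionError: division by zero
```

View pics/t2.png

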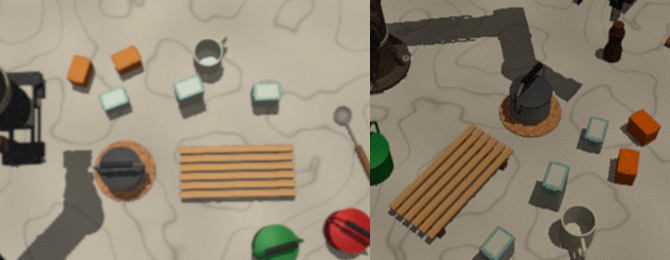

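The pot stands on the mat near its centre (top crop (123,170)), and the stand is empty. The stand's outline only exceeded my size limit, so I'll redo it.

```bash
sed -i 's/<6000/<14000/' h.py
python3 - <<'E'
from h import *
top=capture("top");sc=capture("scene");no=np.zeros((480,640),bool)
sv=[]
for c,u in((top,(366,272)),(sc,(284,285))):
    s=region(c,"stand",u)
    if s is None:print("none");continue
    s=cv2.morphologyEx(s.astype(np.uint8),cv2.MORPH_CLOSE,np.ones((7,7)))>0
    sv.append((c,s,no))
f=lambda k:fit(k,lambda p:[box(*p,.138,.31,.035,.045)],[.468,-.137,2],[.01,.01,5])
print([f([v]) for v in sv])
# colour cross-check: minAreaRect of wood in top view
for c,u in((top,(366,272)),(sc,(284,285))):
    h=cv2.cvtColor(c["frame"],cv2.COLOR_RGB2HSV);m=((h[...,0]>5)&(h[...,0]<22)&(h[...,1]>90)).astype(np.uint8)
    m=cv2.morphologyEx(m,cv2.MORPH_CLOSE,np.ones((7,7)));n,l,st,_=cv2.connectedComponentsWithStats(m)
    k=l[u[1],u[0]];print(st[k],f([(c,l==k,no)]))
E
```

```text
[(array([ 0.46946713, -0.13797135,  2.62676618]), np.float64(0.03222847862838278)), (array([ 0.46859031, -0.13966326,  2.98683404]), np.float64(0.04322964788009445))]
[ 309  244  117   55 5936] (array([ 0.46811161, -0.13867373,  2.76839133]), np.float64(0.02400705565244966))
[ 219  224  124  116 6374] (array([ 0.46981522, -0.14099852,  2.78621619]), np.float64(0.034437082018248154))
```

```bash
python3 - <<'E'
from h import *
no=np.zeros((480,640),bool)
for n in("top","scene","wrist"):
    c=capture(n);e=proj(c,[.655,.199,.06])[0];out=None
    for t in("box_short","box_mid","box_tall"):
        g=region(c,t,e)
        if g is not None:
            o=[fit([(c,g,no)],lambda p:[box(*p,.048,.07,0,.06)],[.655,.199,w],[.01,.01,12]) for w in(10,40)]
            print(n,t,int(g.sum()),min(o,key=lambda q:q[1]))
E
```

```text
top box_short 586 (array([ 0.65716395,  0.1989499 , 22.82630065]), np.float64(0.08343036873452452))
top box_tall 567 (array([ 0.65842663,  0.19921602, 21.86042586]), np.float64(0.11015665525469447))
scene box_short 661 (array([ 0.65530638,  0.19884854, 23.64832604]), np.float64(0.06284595532615467))
wrist box_short 4535 (array([ 0.65921842,  0.19695296, 23.39141443]), np.float64(0.04191970944938063))
```

```bash

python3 -m creep '[[87,0.86,-0.86,-0.8,0,0,3.2],[87,0.86,-0.86,-0.8,0,0,3.2],[87,0.86,-0.86,-0.8,0,0,3.2],[87,0.86,-0.86,-0.8,0,0,3.2],[87,0.86,-0.86,-0.8,0,0,3.2],[87,0.86,-0.88,-0.8,0,0,3.3],[87,0,0,0,0,0,0]]'
python3 -m creep '[[87,0,0,-0.9,0,0,0],[87,0,0,-0.9,0,0,0],[87,0,0,-0.9,0,0,0],[87,0,0,-0.9,0,0,0],[87,0,0,-0.9,0,0,0],[87,0,0,-0.7,0,0,0],[87,0,0,-0.5,0,0,0],[87,0,0,-0.3,0,0,0]]'
python3 -m creep '[[0,0,0,0,0,0,0],[0,0,0,0,0,0,0],[0,0,0,0,0,0,0],[0,0,0,0,0,0,0],[0,0,0,0,0,0,0],[0,0,0,0,0,0,0],[0,0,0,0,0,0,0],[0,0,0,0,0,0,0]]' 25
```

```text
time_s: 14.2
tcp_pos: [0.6573, 0.1905, 0.1667]
eef_rot: [179.6, -0.0, -66.9]
contact_force: [-1.0, 0.7, -0.5]
gripper_width: 0.087
gripper_force: 0.0
time_s: 14.87
tcp_pos: [0.6561, 0.1948, 0.0206]
eef_rot: [179.9, -0.0, -66.9]
contact_force: [0.3, -0.5, -0.4]
gripper_width: 0.0872
gripper_force: 0.0
time_s: 15.53
tcp_pos: [0.6573, 0.1953, 0.0231]
eef_rot: [-179.9, -0.0, -66.9]
contact_force: [-0.4, 0.8, 3.8]
gripper_width: 0.0477
gripper_force: 25.0
```

```bash

python3 -m creep '[[0,0,0,0.3,0,0,0],[0,0,0,0.7,0,0,0],[0,0,0,0.9,0,0,0],[0,0,0,0.9,0,0,0],[0,0,0,0.9,0,0,0],[0,0,0,0.9,0,0,0],[0,0,0,0.6,0,0,0]]'
python3 -m creep '[[0,-0.35,-0.48,0,0,0,-1.5],[0,-0.7,-0.9,0,0,0,-1.7],[0,-0.7,-0.92,0,0,0,-1.9],[0,-0.7,-0.92,0,0,0,-1.9],[0,-0.7,-0.92,0,0,0,-1.9],[0,-0.7,-0.92,0,0,0,-1.9],[0,-0.7,-0.92,0,0,0,-1.9],[0,-0.7,-0.92,0,0,0,-1.9]]'
python3 -m creep '[[0,-0.7,-0.92,0,0,0,-1.9],[0,-0.7,-0.92,0,0,0,-1.9],[0,-0.7,-0.92,0,0,0,-1.9],[0,-0.34,-0.52,0,0,0,0],[0,0,0,0,0,0,0],[0,0,0,0,0,0,0]]'
```

```text
time_s: 16.12
tcp_pos: [0.6571, 0.1951, 0.155]
eef_rot: [-179.9, -0.0, -66.9]
contact_force: [-0.2, -0.4, -1.5]
gripper_width: 0.0476
gripper_force: 25.0
time_s: 16.78
tcp_pos: [0.524, 0.0213, 0.1524]
eef_rot: [180.0, 0.0, -81.6]
contact_force: [0.4, 0.2, -2.1]
gripper_width: 0.0478
gripper_force: 25.0
time_s: 17.28
tcp_pos: [0.4643, -0.0601, 0.1528]
eef_rot: [-180.0, 0.0, -87.3]
contact_force: [1.2, 0.1, -0.4]
gripper_width: 0.0476
gripper_force: 25.0
```

```bash

python3 -m creep '[[0,0.03,0,-0.4,0,0,0],[0,0,0,-0.7,0,0,0],[0,0,0,-0.7,0,0,0],[0,0,0,-0.6,0,0,0],[0,0,0,-0.4,0,0,0],[0,0,0,-0.25,0,0,0],[0,0,0,-0.15,0,0,0],[0,0,0,0,0,0,0]]'
python3 -m creep '[[0,0,0,-0.05,0,0,0],[0,0,0,-0.05,0,0,0],[0,0,0,0,0,0,0]]'
python3 -m creep '[[0,0,0,-0.04,0,0,0],[0,0,0,0,0,0,0]]'
```

```text
time_s: 17.95
tcp_pos: [0.4651, -0.0592, 0.0713]
eef_rot: [179.9, -0.0, -87.2]
contact_force: [0.4, 0.6, -1.5]
gripper_width: 0.0479
gripper_force: 25.0
time_s: 18.2
tcp_pos: [0.4656, -0.0594, 0.0701]
eef_rot: [-180.0, 0.0, -87.2]
contact_force: [0.2, 0.7, -1.8]
gripper_width: 0.0478
gripper_force: 25.0
time_s: 18.37
tcp_pos: [0.4654, -0.0595, 0.069]
eef_rot: [-180.0, 0.0, -87.2]
contact_force: [-1.1, 0.1, -1.1]
gripper_width: 0.0476
gripper_force: 25.0
```

```bash

python3 -m creep '[[0,0,0,-0.04,0,0,0],[0,0,0,0,0,0,0]]'
python3 -m creep '[[0,0,0,-0.04,0,0,0],[0,0,0,0,0,0,0]]'
```

```text
time_s: 18.53
tcp_pos: [0.4655, -0.0595, 0.0681]
eef_rot: [-180.0, 0.0, -87.2]
contact_force: [-1.1, -0.4, -0.1]
gripper_width: 0.0478
gripper_force: 25.0
time_s: 18.7
tcp_pos: [0.4655, -0.0595, 0.068]
eef_rot: [-180.0, -0.0, -87.2]
contact_force: [-5.3, 1.4, 14.0]
gripper_width: 0.0479
gripper_force: 25.0
```

```bash

python3 -m creep '[[0,0,0,0.05,0,0,0],[87,0,0,0,0,0,0],[87,0,0,0,0,0,0],[87,0,0,0,0,0,0],[87,0,0,0,0,0,0],[87,0,0,0,0,0,0]]'
python3 -m creep '[[87,0,0,0.5,0,0,0],[87,0,0,1,0,0,0],[87,0,0,1,0,0,0],[87,0,0,1,0,0,0],[87,0,0,1,0,0,0],[87,0.5,-0.2,1,0,0,0],[87,0.9,-0.5,1,0,0,0],[87,0.9,-0.5,0,0,0,0]]'
python3 -m creep '[[87,0.9,-0.5,0,0,0,0],[87,0.9,-0.5,0,0,0,0],[87,0.9,-0.5,0,0,0,0],[87,0.5,-0.1,0,0,0,0],[87,0,0,0,0,0,0],[87,0,0,0,0,0,0]]'
cat > look.py <<'E'
import sys
from h import *
x,y,z0,h=map(float,sys.argv[1:5]);no=np.zeros((480,640),bool)
for n in("top","scene","wrist"):
    c=capture(n);e=proj(c,[x,y,z0+h])[0]
    for t in("box_short","box_mid","box_tall"):
        g=region(c,t,e)
        if g is not None and g.sum()<9000:
            o=[fit([(c,g,no)],lambda p:[box(*p,.048,.07,z0,z0+h)],[x,y,w],[.01,.01,10]) for w in(-5,25)]
            b=min(o,key=lambda q:q[1]);print(n,t,int(g.sum()),b[0].round(4),round(b[1],3));break
print(r.get_state()["tcp_pos"],r.get_state()["eef_rot"])
E
python3 look.py .680 -.2135 0 .085
```

```text
time_s: 19.2
tcp_pos: [0.4652, -0.0595, 0.0679]
eef_rot: [180.0, -0.0, -87.2]
contact_force: [-0.5, -0.1, -0.4]
gripper_width: 0.0753
gripper_force: 0.0
time_s: 19.87
tcp_pos: [0.5259, -0.0898, 0.2366]
eef_rot: [-179.5, -0.0, -87.1]
contact_force: [1.1, -0.3, 0.7]
gripper_width: 0.0871
gripper_force: 0.0
time_s: 20.37
tcp_pos: [0.6027, -0.1297, 0.2294]
eef_rot: [179.9, 0.0, -87.3]
contact_force: [-0.6, -0.5, 0.1]
gripper_width: 0.087
gripper_force: 0.0
top box_mid 276 [ 0.6724 -0.233  58.6405] 1.236
scene box_mid 1135 [ 0.6784 -0.2128  3.6581] 0.05
wrist box_mid 6475 [ 0.6815 -0.215   4.0924] 0.058
[ 0.60258311 -0.12932151  0.23098484] [-1.79963901e+02  1.36914521e-03 -8.72109577e+01]
```

```bash

python3 -m creep '[[87,0.7,-0.7,0,0,0,0.3],[87,0.8,-0.9,0,0,0,0.4],[87,0.8,-0.9,0,0,0,0.4],[87,0.8,-0.88,-0.3,0,0,0],[87,0,0,-0.8,0,0,0],[87,0,0,-0.9,0,0,0],[87,0,0,-0.9,0,0,0],[87,0,0,-0.9,0,0,0]]'
python3 -m creep '[[87,0,0,-0.9,0,0,0],[87,0,0,-0.9,0,0,0],[87,0,0,-0.9,0,0,0],[87,0,0,-0.7,0,0,0],[87,0,0,-0.4,0,0,0],[87,0,0,0,0,0,0]]'
python3 -m creep '[[0,0,0,0,0,0,0],[0,0,0,0,0,0,0],[0,0,0,0,0,0,0],[0,0,0,0,0,0,0],[0,0,0,0,0,0,0],[0,0,0,0,0,0,0],[0,0,0,0,0,0,0],[0,0,0,0,0,0,0]]' 25
```

```text
time_s: 21.48
tcp_pos: [0.6802, -0.2142, 0.1345]
eef_rot: [-180.0, 0.0, -86.1]
contact_force: [0.9, 0.1, -0.5]
gripper_width: 0.0873
gripper_force: 0.0
time_s: 21.98
tcp_pos: [0.6787, -0.2137, 0.0379]
eef_rot: [179.8, 0.0, -86.1]
contact_force: [0.6, 0.5, -1.1]
gripper_width: 0.0871
gripper_force: 0.0
time_s: 22.65
tcp_pos: [0.6806, -0.214, 0.0411]
eef_rot: [-180.0, -0.0, -86.1]
contact_force: [0.4, 1.4, 2.8]
gripper_width: 0.0478
gripper_force: 25.0
```

```bash

python3 -m creep '[[0,0,0,0.3,0,0,0],[0,0,0,0.7,0,0,0],[0,0,0,0.9,0,0,0],[0,0,0,0.9,0,0,0],[0,0,0,0.9,0,0,0],[0,0,0,0.5,0,0,0]]'
python3 -m creep '[[0,-0.4,0.14,0,0,0,-0.3],[0,-0.8,0.28,0,0,0,-0.4],[0,-0.9,0.32,0,0,0,-0.4],[0,-0.9,0.32,0,0,0,0],[0,-0.9,0.32,0,0,0,0],[0,-0.9,0.32,0,0,0,0],[0,-0.9,0.32,0,0,0,0],[0,-0.9,0.32,0,0,0,0]]'
python3 -m creep '[[0,-0.9,0.32,0,0,0,0],[0,-0.6,0.22,0,0,0,0],[0,-0.36,0.12,0,0,0,0],[0,0,0,0,0,0,0],[0,0,0,0,0,0,0]]'
```

```text
time_s: 23.15
tcp_pos: [0.681, -0.2142, 0.1485]
eef_rot: [-179.9, -0.0, -86.1]
contact_force: [0.9, -0.5, -0.8]
gripper_width: 0.0483
gripper_force: 25.0
time_s: 23.82
tcp_pos: [0.5136, -0.1551, 0.1451]
eef_rot: [179.9, 0.0, -87.2]
contact_force: [-0.4, 0.9, -2.0]
gripper_width: 0.0481
gripper_force: 25.0
time_s: 24.23
tcp_pos: [0.4691, -0.1389, 0.1459]
eef_rot: [-179.9, -0.0, -87.2]
contact_force: [0.8, -0.5, -1.5]
gripper_width: 0.0477
gripper_force: 25.0
```

```bash

python3 -m creep '[[0,0,0,-0.4,0,0,0],[0,0,0,-0.6,0,0,0],[0,0,0,-0.6,0,0,0],[0,0,0,-0.35,0,0,0],[0,0,0,-0.2,0,0,0],[0,0,0,-0.1,0,0,0],[0,0,0,0,0,0,0]]'
python3 -m creep '[[0,0,0,-0.05,0,0,0],[0,0,0,-0.05,0,0,0],[0,0,0,0,0,0,0]]'
python3 -m creep '[[0,0,0,-0.04,0,0,0],[0,0,0,0,0,0,0]]'
```

```text
time_s: 24.82
tcp_pos: [0.4688, -0.1391, 0.0887]
eef_rot: [179.9, -0.0, -87.2]
contact_force: [-0.4, 0.1, -1.9]
gripper_width: 0.0478
gripper_force: 25.0
time_s: 25.07
tcp_pos: [0.469, -0.139, 0.0871]
eef_rot: [-180.0, 0.0, -87.2]
contact_force: [-0.0, -0.1, -1.7]
gripper_width: 0.0479
gripper_force: 25.0
time_s: 25.23
tcp_pos: [0.4689, -0.139, 0.086]
eef_rot: [-180.0, 0.0, -87.2]
contact_force: [0.0, 0.2, -2.3]
gripper_width: 0.0478
gripper_force: 25.0
```

```bash

python3 -m creep '[[0,0,0,-0.04,0,0,0],[0,0,0,0,0,0,0]]'
```

```text
time_s: 25.4
tcp_pos: [0.469, -0.139, 0.086]
eef_rot: [-180.0, -0.0, -87.2]
contact_force: [-3.7, 2.5, 9.6]
gripper_width: 0.0475
gripper_force: 25.0
```

```bash

python3 -m creep '[[0,0,0,0.04,0,0,0],[87,0,0,0,0,0,0],[87,0,0,0,0,0,0],[87,0,0,0,0,0,0],[87,0,0,0,0,0,0],[87,0,0,0,0,0,0]]'
python3 -m creep '[[87,0,0,0.5,0,0,0],[87,0,0,1,0,0,0],[87,0,0,1,0,0,0],[87,0,0,1,0,0,0],[87,0,0,1,0,0,0],[87,0.3,0.4,1,0,0,0],[87,0.5,0.8,0.6,0,0,0],[87,0.5,0.9,0,0,0,1]]'
python3 -m creep '[[87,0.6,0.9,0,0,0,2],[87,0.6,0.9,0,0,0,2],[87,0.6,0.9,0,0,0,2],[87,0.6,0.9,0,0,0,2],[87,0.6,0.9,0,0,0,2],[87,0.6,0.9,0,0,0,2],[87,0.6,0.9,0,0,0,2],[87,0,0,0,0,0,0]]'
python3 look.py .679 -.0047 0 .11;python3 look.py .469 -.139 .045 .085;python3 look.py .465 -.057 .045 .06
```

```text
time_s: 25.9
tcp_pos: [0.4688, -0.139, 0.0858]
eef_rot: [-180.0, -0.0, -87.2]
contact_force: [-0.8, -0.4, -0.2]
gripper_width: 0.0757
gripper_force: 0.0
time_s: 26.57
tcp_pos: [0.5033, -0.0865, 0.2425]
eef_rot: [-179.6, -0.0, -86.3]
contact_force: [1.0, -1.0, 0.5]
gripper_width: 0.0867
gripper_force: 0.0
time_s: 27.23
tcp_pos: [0.6084, 0.0743, 0.2373]
eef_rot: [180.0, -0.0, -72.0]
contact_force: [-0.1, -0.2, -0.3]
gripper_width: 0.0871
gripper_force: 0.0
top box_tall 721 [ 6.79600e-01 -6.00000e-03  2.28479e+01] 0.094
scene box_tall 975 [ 6.78900e-01 -5.10000e-03  2.56768e+01] 0.093
wrist box_tall 6795 [ 6.81000e-01 -6.70000e-03  2.27617e+01] 0.071
[0.6061463  0.07067139 0.23856543] [-1.79977489e+02  3.56699575e-03 -7.22537505e+01]
top box_mid 668 [ 0.4669 -0.1389  4.2401] 0.054
scene box_mid 1047 [ 0.4649 -0.1381  7.3457] 0.118
[0.60625315 0.0710149  0.2382805 ] [ 1.79996763e+02  1.07905572e-03 -7.22283880e+01]
top box_short 591 [ 0.4647 -0.0559  1.2598] 0.062
scene box_short 748 [ 0.4627 -0.0559  5.4129] 0.227
wrist box_short 8362 [ 0.4656 -0.0584  1.2551] 0.06
[0.60626918 0.07102451 0.23831294] [-1.79999909e+02 -9.26683028e-04 -7.22237125e+01]
```

```bash

python3 -m creep '[[87,0.7,-0.7,0,0,0,1.5],[87,0.8,-0.85,0,0,0,1.5],[87,0.8,-0.85,0,0,0,1],[87,0.65,-0.68,0,0,0,1],[87,0,0,-0.5,0,0,0],[87,0,0,-0.9,0,0,0],[87,0,0,-0.9,0,0,0],[87,0,0,-0.9,0,0,0]]'
python3 -m creep '[[87,0,0,-0.9,0,0,0],[87,0,0,-0.9,0,0,0],[87,0,0,-0.9,0,0,0],[87,0,0,-0.7,0,0,0],[87,0,0,-0.3,0,0,0],[87,0,0,0,0,0,0]]'
python3 -m creep '[[0,0,0,0,0,0,0],[0,0,0,0,0,0,0],[0,0,0,0,0,0,0],[0,0,0,0,0,0,0],[0,0,0,0,0,0,0],[0,0,0,0,0,0,0],[0,0,0,0,0,0,0],[0,0,0,0,0,0,0]]' 25
```

```text
time_s: 29.3
tcp_pos: [0.6801, -0.0063, 0.1574]
eef_rot: [-180.0, 0.0, -67.3]
contact_force: [-0.5, 0.6, 0.7]
gripper_width: 0.0869
gripper_force: 0.0
time_s: 29.8
tcp_pos: [0.6788, -0.0063, 0.0636]
eef_rot: [179.8, 0.0, -67.2]
contact_force: [-0.0, -0.2, 0.5]
gripper_width: 0.0868
gripper_force: 0.0
time_s: 30.47
tcp_pos: [0.6803, -0.0059, 0.0662]
eef_rot: [-180.0, -0.0, -67.2]
contact_force: [-0.4, 1.2, 1.9]
gripper_width: 0.048
gripper_force: 24.9
```

```bash

python3 -m creep '[[0,0,0,0.3,0,0,0],[0,0,0,0.7,0,0,0],[0,0,0,0.9,0,0,0],[0,0,0,0.9,0,0,0],[0,0,0,0.9,0,0,0],[0,0,0,0.9,0,0,0],[0,0,0,0.7,0,0,0],[0,0,0,0.3,0,0,0]]'
python3 -m creep '[[0,-0.3,-0.32,0,0,0,-1],[0,-0.6,-0.7,0,0,0,-1.5],[0,-0.7,-0.8,0,0,0,-2],[0,-0.8,-0.9,0,0,0,-2],[0,-0.8,-0.9,0,0,0,-2],[0,-0.8,-0.9,0,0,0,-2],[0,-0.8,-0.9,0,0,0,-2],[0,-0.8,-0.9,0,0,0,-2]]'
python3 -m creep '[[0,-0.8,-0.8,0,0,0,-2],[0,-0.8,-0.7,0,0,0,-2],[0,-0.7,-0.5,0,0,0,-1.5],[0,-0.4,-0.2,0,0,0,0],[0,0,0,0,0,0,0],[0,0,0,0,0,0,0]]'
```

```text
time_s: 31.13
tcp_pos: [0.6808, -0.006, 0.2089]
eef_rot: [-179.8, -0.0, -67.2]
contact_force: [0.6, -0.1, -3.2]
gripper_width: 0.0479
gripper_force: 24.9
time_s: 31.8
tcp_pos: [0.5374, -0.165, 0.2043]
eef_rot: [179.9, 0.0, -81.9]
contact_force: [0.4, -0.2, -3.2]
gripper_width: 0.048
gripper_force: 24.9
time_s: 32.3
tcp_pos: [0.4717, -0.2192, 0.2053]
eef_rot: [180.0, 0.0, -87.3]
contact_force: [0.3, 0.2, -3.2]
gripper_width: 0.048
gripper_force: 24.9
```

```bash

python3 -m creep '[[0,0.03,0,-0.4,0,0,0],[0,0,0,-0.7,0,0,0],[0,0,0,-0.8,0,0,0],[0,0,0,-0.7,0,0,0],[0,0,0,-0.5,0,0,0],[0,0,0,-0.3,0,0,0],[0,0,0,-0.2,0,0,0],[0,0,0,0,0,0,0]]'
python3 -m creep '[[0,0,0,-0.05,0,0,0],[0,0,0,-0.05,0,0,0],[0,0,0,0,0,0,0]]'
python3 -m creep '[[0,0,0,-0.04,0,0,0],[0,0,0,0,0,0,0]]'
```

```text
time_s: 32.97
tcp_pos: [0.4731, -0.2186, 0.1144]
eef_rot: [179.9, 0.0, -87.2]
contact_force: [-0.2, -0.2, -2.7]
gripper_width: 0.0478
gripper_force: 24.9
time_s: 33.22
tcp_pos: [0.4737, -0.219, 0.1138]
eef_rot: [-179.9, -0.0, -87.2]
contact_force: [0.1, 0.6, -2.6]
gripper_width: 0.0483
gripper_force: 24.9
time_s: 33.38
tcp_pos: [0.4734, -0.219, 0.1126]
eef_rot: [-180.0, -0.0, -87.2]
contact_force: [-0.4, 0.4, -2.8]
gripper_width: 0.048
gripper_force: 24.9
```

```bash

python3 -m creep '[[0,0,0,-0.04,0,0,0],[0,0,0,0,0,0,0]]'
python3 -m creep '[[0,0,0,-0.03,0,0,0],[0,0,0,0,0,0,0]]'
```

```text
time_s: 33.55
tcp_pos: [0.4732, -0.219, 0.1114]
eef_rot: [-180.0, 0.0, -87.2]
contact_force: [-0.7, 0.2, -3.5]
gripper_width: 0.0481
gripper_force: 24.9
time_s: 33.72
tcp_pos: [0.4734, -0.2191, 0.1111]
eef_rot: [-180.0, -0.0, -87.2]
contact_force: [-2.2, 1.3, 3.4]
gripper_width: 0.0479
gripper_force: 24.9
```

Landed. Release, rise, move away, look.

```bash

python3 -m creep '[[0,0,0,-0.02,0,0,0],[87,0,0,0.02,0,0,0],[87,0,0,0,0,0,0],[87,0,0,0,0,0,0],[87,0,0,0,0,0,0],[87,0,0,0,0,0,0]]'
python3 -m creep '[[87,0,0,0.5,0,0,0],[87,0,0,1,0,0,0],[87,0,0,1,0,0,0],[87,0,0,1,0,0,0],[87,0,0,1,0,0,0],[87,0,0,1,0,0,0],[87,0,-0.5,1,0,0,0],[87,0,-1,0,0,0,0]]'
python3 -m creep '[[87,0,-1,0,0,0,0],[87,0,-1,0,0,0,0],[87,0,-1,0,0,0,0],[87,0,-1,0,0,0,0],[87,0,-1,0,0,0,0],[87,0,-1,0,0,0,0],[87,0,-1,0,0,0,0],[87,0,0,0,0,0,0]]'
python3 look.py .473 -.219 .045 .11;python3 look.py .469 -.139 .045 .085;python3 look.py .465 -.057 .045 .06
python3 - <<'E'
from h import *
top=capture("top");sc=capture("scene");print(r.get_state()["time_s"])
no=np.zeros((480,640),bool)
for c in (top,sc):
    g=region(c,"pot",proj(c,[.466,.167,.09])[0])
    if g is not None: print("pot",fit([(c,g,no)],lambda p:[cyl(*p,.055,.006,.098),box(*p,4,.014,.08,.148,.164)],[.466,.167],[.01,.01]))
cv2.imwrite("pics/end.png",np.hstack([top["frame"][100:400,100:500],sc["frame"][120:420,120:500]])[:,:,::-1])
E
```

```text
time_s: 34.22
tcp_pos: [0.4733, -0.219, 0.1105]
eef_rot: [-180.0, -0.0, -87.2]
contact_force: [-1.0, 0.5, -0.1]
gripper_width: 0.0756
gripper_force: 0.0
time_s: 34.88
tcp_pos: [0.4756, -0.2566, 0.279]
eef_rot: [-179.5, -0.2, -87.1]
contact_force: [1.7, 0.3, 0.4]
gripper_width: 0.0871
gripper_force: 0.0
time_s: 35.55
tcp_pos: [0.4728, -0.4349, 0.2718]
eef_rot: [179.9, -0.0, -87.4]
contact_force: [0.8, 0.0, -0.9]
gripper_width: 0.0869
gripper_force: 0.0
scene box_tall 1336 [ 0.4708 -0.2184  6.044 ] 0.087
[ 0.4734099 -0.4311292  0.2733613] [-1.79977081e+02 -1.15343229e-02 -8.71913598e+01]
top box_mid 622 [ 0.4684 -0.1383  1.4424] 0.075
scene box_mid 925 [ 0.4653 -0.1376 10.6513] 0.264
[ 0.47322893 -0.431525    0.27298363] [ 1.79993636e+02  3.98144998e-03 -8.72337405e+01]
top box_short 602 [ 0.4639 -0.056   3.4621] 0.085
scene box_short 791 [ 0.4623 -0.0549  4.2202] 0.187
[ 0.47326093 -0.43151261  0.27304964] [-1.79998590e+02  3.45957494e-04 -8.72279554e+01]
37.15
pot (array([0.46436363, 0.1682704 ]), np.float64(0.05197150549162556))
pot (array([0.46228151, 0.16835645]), np.float64(0.07513812154696133))
```

View pics/end.png

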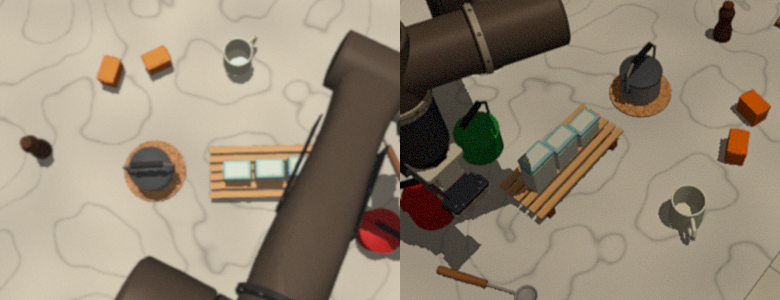

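The picture shows the three containers in a height-ordered row on the stand's centre line (scene crop (560,150)) and the pot upright on the mat (645,80). The mug, mill and spoon haven't moved, and the gripper is clear. Handing in.

```bash
python3 -c "
from plant import close_job
print(close_job())"
```

```text
the job is handed in; nothing more can be done
None
```

The job is handed in at about 37 s: the pot stands upright on the cork mat, and the short, middle and tall containers stand in a row along the stand's centre line with gaps of about 1 cm; no verdict came back.

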